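Load the sanitising box and close it up

TASK

Pick up the blue cup and stand it upright in the open chamber of the white sanitising box, setting it down gently rather than dropping it. Then close the box up in this order: push the grey drawer fully home, swing the lid fully shut, and last press the red clamp all the way down onto the lid. Leave the yellow and white cups standing where they are.

Things in the scene. Friction and masses are not known exactly. Their poses are not given: they have to be found in the camera images.
- sanitiser: White sanitising box, fixed. Origin on the worktop under the chamber's centre, z up. In its frame (mm): chamber outside x -110..110, y -90..90, walls 8 thick, rim at z 135; plinth below, 56 high, x -110..110, y -150..90, so a 60 mm ledge stands out on the -y side. Drawer in the plinth's -y face; lid hinged on the +y rim; a bracket on the ledge (x -17..17, y -121..-103, up to z 142) bears the clamp.
- chamber_floor (a point): Centre of the chamber's steel floor, 57 mm above the worktop; axes as the box. The chamber is 204 mm (x) by 164 mm (y) inside and its walls rise 78 mm above this floor.
- drawer_front (a point): Centre of the outer face of the grey drawer's front panel, which is 196 mm wide (along the box's x) and 42 mm tall (2 to 44 mm above the worktop). The face looks to the box's -y and is flush with the plinth when shut. It moves with the drawer. Some teats lie fast in the drawer, below its rim.
- drawer (a joint): How far the drawer stands out towards the box's -y, in m: 0 fully home, at most 0.11. Slides with about 1 to 2 N and stays where it is left.
- lid (a joint): Lid angle in rad: 0 shut flat on the rim, about 1.57 upright, more leans out over the +y side; at most 2.0. The lid is 220 mm (along x) by 180 mm by 12 mm; its stiff hinge holds it where it is left, and 2 to 4 N at its free edge moves it.
- lid_hinge (a point): Middle of the lid's hinge line, at x 0, y 90, z 139 mm in the box's frame; the hinge runs along the box's x. The lid's outer face lies 8 mm beyond this line, its inner face 4 mm on the other side.
- lid_edge (a point): Middle of the lid's free edge, on the outer face, 180 mm from the hinge; it moves with the lid, and when shut lies at x 0, y -90, z 147 mm in the box's frame.
- clamp (a joint): Clamp angle in rad: 0 pressed down, lying flat across the lid's free edge and pointing to the box's +y; about 1.57 upright; at most 1.8. It stays where it is left; about 1 to 2 N at its tip swings it.
- clamp_pivot (a point): The clamp's pivot at x 0, y -112, z 150 mm in the box's frame; its axis runs along the box's x.
- clamp_tip (a point): Tip of the red clamp arm, on its outer (upper when down) face. The arm is 26 mm wide (along x), 80 mm long from the pivot and 10 mm thick, its inner face passing through the pivot. The tip moves with the clamp; pressed down it lies at x 0, y -32, z 160 mm in the box's frame.
- blue_cup_center (a point): Blue plastic cup, the one to load: 60 mm across the rim, 56 mm across the base, 68 mm tall, open-topped, no handle, about 90 g, standing upright on the worktop; the point is its centre, 34 mm above its underside.
- yellow_cup_center (a point): Yellow cup, to be left alone: 60 mm across the rim, 56 mm across the base, 68 mm tall, open-topped, no handle, about 90 g, standing upright on the worktop; the point is its centre, 34 mm above its underside.
- white_cup_center (a point): White cup, to be left alone: 60 mm across the rim, 56 mm across the base, 68 mm tall, open-topped, no handle, about 90 g, standing upright on the worktop; the point is its centre, 34 mm above its underside.
Mind the look-alikes: they are no part of the job. What is shaped like the part that bears blue_cup_center but black, green or pink is not meant.

How it is judged:
By the outcome, as a careful person would: the job done as asked, in the order asked, and still so for the second after the job is handed in, with the robot touching nothing.
It also fails if it takes over 72 s, if anything falls off the work surface, if the arm or the gripper's body presses on something with over 40 N, if the wrist force passes 120 N, or if a joint passes its speed limit or range.

ROBOT

A 6-joint arm with a two-finger parallel gripper is mounted at the origin on the work surface. World frame = base frame: x ahead of the robot, y to its left, z up, the work surface at z = 0. Lengths are in m, angles in rad, forces in N, time in s.
With the tool pointing down it reaches from about 0.35 to 0.85 m from the base axis. Payload 8.1 kg.
Tool frame: the origin (TCP) lies at the centre of the arm's flange, where the gripper is bolted on; the fingertips stand 186 mm ahead of it and the grasp point (between the pads) lies 167 mm ahead of it; z points along the fingers, y is the line along which they close (so a half turn about z gives the same grasp; the last joint's range is limited). The gripper opens to 93 mm and grips with 3 to 60 N. Pads are 15 mm wide; open, the fingers measure 128 mm over their backs; the gripper's body (75 mm by 188 mm) begins 65 mm behind the grasp point.
Start: joints at [1.186, 0.13, 1.488, -0, 1.523, -0.085], TCP at [0.177, 0.573, 0.405] pointing down, gripper open.
Joint ranges: [-2.96, 2.96], [-0.89, 2.26], [0.02, 2.5], [-1.34, 4.48], [0, 2.73], [-2.66, 2.66]. Speed limits (rad/s): [2.39, 2.39, 2.79, 3.14, 3.14, 3.14].

INTERFACE

Orientations are given as a rotation vector (axis times angle).
In Python, from plant import robot gives the robot as it stands.
- The arm moves only by the tool apply_moves, never from a script. Its argument "series" is a list of rows, each a list of 2 entries, a list of its own where there are three numbers: the shift along the tool's x, y, z in mm, then the turn, a rotation vector about the tool's x, y, z in rad. A call has 1 to 12 rows; each row shifts and turns the commanded pose from where the row before left it, along the tool's axes as they then stand; what a row does not reach is not made up. A row lasts 1/12 s, in which the tool goes at most 41.7 mm and 7.16 degrees, less where a joint would pass 70% of its speed; a pose out of reach is approached as far as the arm can. A call is refused whole if a number of a shift passes 41.7 or a number of a turn 0.125, either way. A call with a gripper value outside its range is refused whole. "claw" is the opening, from 0 (shut) to 1 (fully open), set as the call begins (left out, the last holds). The fingers move at their own pace and stop on an object; "newtons" is the grip in N (left out, the last holds). Time passes only in rows, so rows that do not move let the fingers close. It gives the time, the measured TCP pose, the force, the opening and the grip force at its end, in the units of the state.
- robot.read_state(): the state, without advancing time (a new reading comes with each control period).
- robot.read_camera(name): name is "scene" or "top"; returns (picture, depth): 420x560x3 uint8, blue, green, red; 420x560 float32, m along the optical axis (not along the pixel's ray), 0 where there is no reading.
- robot.calibration(name): a dict with "fx", "fy", "cx", "cy" (pixels), "D" ([k1, k2, p1, p2, k3] as OpenCV has them; the pictures are not rectified), "extrinsics" (4x4, takes a point from world to camera coordinates). Camera axes: x right, y down, z forward; pixel columns grow to the right and rows downward; lengths in m; the calibration is good to about 2 mm. A picture is of the moment at which its call begins. calibration takes no time and is no camera call.
- robot.close_job(): hands the job in; it is judged then, once.
The state is a dict: "t": time; "q": joint angles; "dq": joint speeds; "joint_torque": joint torques, N m; "tool_pos": TCP position; "orientation": TCP orientation; "force": force on the tool from outside, world axes, zero at the start; "wrist_torque": the same for the moment, N m; "opening": finger opening in m; "gripper_force": force on a finger pad.
Only numpy, scipy, OpenCV 4.12 (cv2) and the standard library are available. Lean on these libraries where they do the work, as an engineer would, in place of code of your own. Each camera call takes 0.05 s, during which the arm holds its last target. There are 200 camera calls.

## Working session

There is one attempt and no reset: what is moved stays moved. The work goes in short steps, Python scripts to look and compute and a tool call to move; the robot and the scene stay as the last step left them, time stands still between calls to the robot, and variables do not carry over. Pictures are saved under pics/ and viewed, at most 10 in all, crops included, and the job is handed in when it is done.

Besides the shell and the picture viewer there is one more tool, called after "Request:" by a JSON object that holds its "name" and its "arguments", one argument or row to a line. apply_moves: Moves the arm, as the interface text tells. Its arguments: {"type":"object","properties":{"series":{"type":"array"},"claw":{"type":"number"},"newtons":{"type":"number"}},"required":["series"]}

```bash
mkdir -p pics; ls; cat > h.py <<'E'
import numpy as np, cv2
from plant import robot
from scipy.spatial.transform import Rotation as R
def cam(n):
    p,d=robot.read_camera(n); c=robot.calibration(n)
    K=np.array([[c['fx'],0,c['cx']],[0,c['fy'],c['cy']],[0,0,1.]]);return p,d,K,np.array(c['D'],float),np.array(c['extrinsics'])
def pts(uv,d,K,D,E):
    "uv Nx2 int pixels -> world via depth"
    uv=np.asarray(uv,float).reshape(-1,2); n=cv2.undistortPoints(uv[:,None],K,D)[:,0]
    z=d[uv[:,1].astype(int),uv[:,0].astype(int)]; P=np.c_[n*z[:,None],z]
    return (P-E[:3,3])@E[:3,:3]
def plane(uv,z,K,D,E):
    uv=np.asarray(uv,float).reshape(-1,2); n=cv2.undistortPoints(uv[:,None],K,D)[:,0]
    o=-E[:3,:3].T@E[:3,3]; r=np.c_[n,np.ones(len(n))]@E[:3,:3]
    return o+r*((z-o[2])/r[:,2])[:,None]
E
python3 - <<'E'
from h import *
for n in ('scene','top'):
    p,d,K,D,E=cam(n); cv2.imwrite(f'pics/{n}0.png',p); np.savez(f'{n}0.npz',p=p,d=d,K=K,D=D,E=E)
    print(n,-E[:3,:3].T@E[:3,3], E[2,:3],K[0,0])
s=robot.read_state(); print(s)
E
```

```text
pics
scene [0.97449467 0.0624468  0.97655594] [-0.5006825  -0.06416673 -0.86324948] 379.07473817858715
top [ 2.56661934e-01 -1.00123054e-03  1.29616506e+00] [ 0.20193679 -0.01302532 -0.97931194] 484.67660774629803
{'t': 0.1, 'q': array([ 1.18561090e+00,  1.31090257e-01,  1.48916979e+00,  1.19602073e-05,
        1.52301711e+00, -8.54155103e-02]), 'dq': array([ 0.00061622, -0.00178425, -0.00133141, -0.00267166, -0.00025965,
        0.0011962 ]), 'joint_torque': array([ 4.88485312e-04, -5.61349511e+01, -4.93089759e+01,  7.70305493e-02,
        2.93435133e-02, -7.23328981e-06]), 'tool_pos': array([0.17708697, 0.57305329, 0.40378966]), 'orientation': array([-4.69056745e-01, -3.10596897e+00,  2.56840785e-03]), 'force': array([ 0.5613189 ,  0.56264423, -0.82345572]), 'wrist_torque': array([ 0.03532395, -0.04801495,  0.03772098]), 'gripper_force': 0.0, 'opening': 0.09297478309481855}
```

View pics/scene0.png

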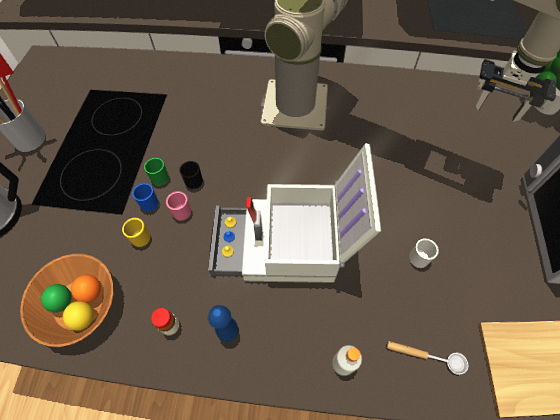

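View pics/top0.png

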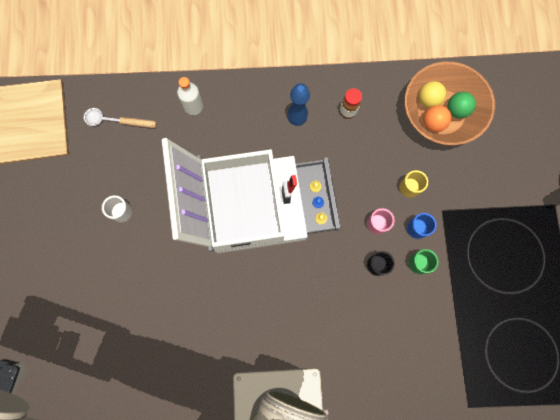

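The scene view shows the box at (300,235) with its lid leaning open on the right, the clamp up at (253,215) and the drawer out at (228,240). The blue, open-topped, handleless candidates are the cup at scene (146,197) / top (423,226) and the grinder at scene (223,322) / top (300,100). The grinder is tall and closed, so the first one fits. The look-alike cups are green (426,262), black (380,264) and pink (381,220), all in the top view.

```bash
python3 - <<'E'
from h import *
T=np.load('top0.npz');S=np.load('scene0.npz')
def world(A):
    v,u=np.mgrid[0:420,0:560]; uv=np.c_[u.ravel(),v.ravel()]
    P=pts(uv,A['d'],A['K'],A['D'],A['E']).reshape(420,560,3); P[A['d']==0]=np.nan; return P
def hsvmask(A,lo,hi): return cv2.inRange(cv2.cvtColor(A['p'],cv2.COLOR_BGR2HSV),lo,hi)
WT,WS=world(T),world(S)
cups={'blue':(423,226),'green':(426,262),'pink':(381,220),'black':(380,264),'yellow':(414,184),'white':(118,210)}
for n,(u,v) in cups.items():
    w=WT[v-25:v+25,u-25:u+25].reshape(-1,3)
    r=w[(w[:,2]>.062)&(w[:,2]<.075)]
    med=np.median(r,0); r=r[np.linalg.norm(r[:,:2]-med[:2],axis=1)<.05]
    (c,rad)=cv2.minEnclosingCircle(r[:,:2].astype(np.float32)*1000)
    print(n,len(r),np.round(c),round(rad,1), 'zmax',np.nanmax(w[:,2]).round(3))
for nm,W in(('top',WT),('scene',WS)):
    P=W.reshape(-1,3)
    for zlo,zhi in((.130,.139),(.050,.060)):
        q=P[(P[:,2]>zlo)&(P[:,2]<zhi)&(P[:,0]>.25)&(P[:,0]<.75)&(abs(P[:,1])<.25)][:,:2].astype(np.float32)*1000
        rc=cv2.minAreaRect(q); print(nm,zlo,len(q),rc)
    # lid points: above .16
    q=P[(P[:,2]>.165)&(P[:,0]>.3)&(P[:,0]<.75)&(P[:,1]>.0)&(P[:,1]<.3)]
    print('lid',len(q),q.min(0).round(3),q.max(0).round(3)); m=q.mean(0);_,_,V=np.linalg.svd(q-m,full_matrices=False);print(m.round(3),V[2].round(3),V[0].round(3))
for nm,A,W in(('top',T,WT),('scene',S,WS)):
    m=hsvmask(A,(0,150,80),(8,255,255))|hsvmask(A,(172,150,80),(180,255,255))
    n,l,st,ce=cv2.connectedComponentsWithStats(m)
    for i in range(1,n):
        if st[i,4]>15:
            w=W[l==i]; print(nm,'red',st[i],np.nanmean(w,0).round(3),np.nanmin(w,0).round(3),np.nanmax(w,0).round(3))
p=S['p'][150:300,110:390]; q=cv2.resize(p,None,fx=2.8,fy=2.8,interpolation=cv2.INTER_CUBIC); cv2.imwrite('pics/crop0.png',q)
E
```

```text
blue 125 [ 456. -396.] 29.6 zmax 0.073
green 127 [ 361. -388.] 30.1 zmax 0.074
pink 122 [ 474. -289.] 30.1 zmax 0.074
black 127 [ 362. -279.] 31.1 zmax 0.077
yellow 130 [ 570. -388.] 30.1 zmax 0.073
white 131 [543. 397.] 29.8 zmax 0.076
top 0.13 929 ((532.7344360351562, 50.17375183105469), (231.3085479736328, 212.0188446044922), 5.216856479644775)
top 0.05 4999 ((525.128662109375, -52.311004638671875), (443.0417785644531, 271.8032531738281), 80.99405670166016)
lid 3280 [0.414 0.146 0.165] [0.636 0.218 0.317]
[0.52  0.182 0.257] [-0.088  0.95  -0.299] [-0.995 -0.095 -0.011]
scene 0.13 954 ((538.2645874023438, 51.0035400390625), (238.69818115234375, 210.64881896972656), 7.677314758300781)
scene 0.05 4704 ((536.3216552734375, 33.89122009277344), (220.8931427001953, 237.75311279296875), 5.5623297691345215)
lid 3234 [0.409 0.147 0.165] [0.632 0.219 0.315]
[0.535 0.183 0.255] [ 0.099 -0.952  0.289] [ 0.995  0.094 -0.031]
top red [344  89  18  17 237] [ 0.8   -0.237  0.097] [ 0.779 -0.281 -0.007] [ 0.869 -0.215  0.106]
top red [288 176   9  16  70] [ 0.543 -0.057  0.21 ] [ 0.534 -0.065  0.169] [ 0.556 -0.049  0.234]
scene red [  0  54  21  60 300] [ 0.212 -0.851  0.237] [-0.789 -1.961 -0.624] [ 0.238 -0.818  0.328]
scene red [246 197   8  25  83] [ 0.538 -0.064  0.196] [ 0.395 -0.108 -0.004] [ 0.56  -0.053  0.231]
scene red [151 308  20  20 312] [ 0.8   -0.239  0.095] [ 0.756 -0.298 -0.003] [ 0.822 -0.218  0.106]
```

View pics/crop0.png

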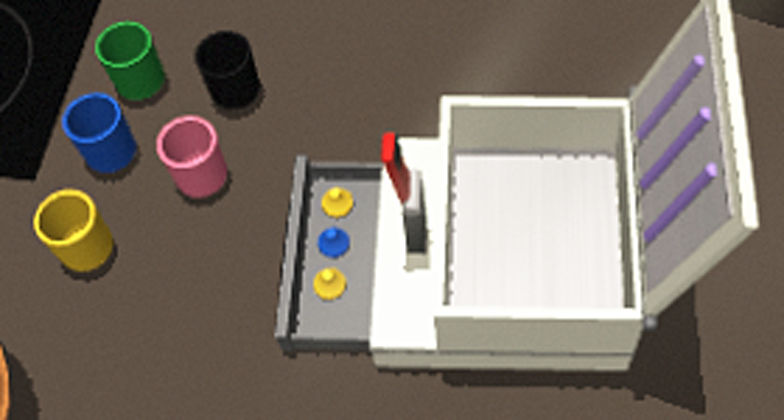

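The crop confirms it: the open blue cup at crop (97,133) stands between the green, pink and yellow cups. Next I refine the box pose, drawer and clamp.

```bash
python3 - <<'E'
from h import *
A={n:np.load(n+'0.npz') for n in('top','scene')}
v,u=np.mgrid[0:420,0:560]; uv=np.c_[u.ravel(),v.ravel()]
yaw=np.radians(5.4)
for n,a in A.items():
    P=pts(uv,a['d'],a['K'],a['D'],a['E']); P[a['d'].ravel()==0]=np.nan
    c0=np.array([.532,.05,0]); B=(P-c0)@R.from_euler('z',yaw).as_matrix()*1000
    r=B[(B[:,2]>129)&(B[:,2]<139)&(abs(B[:,0])<140)&(abs(B[:,1])<120)]
    for nm,s in(('x-',(r[:,0]<-95)),('x+',(r[:,0]>95))):
        q=r[s&(abs(r[:,1])<75)]; f=np.polyfit(q[:,1],q[:,0],1); print(n,nm,len(q),np.percentile(q[:,0],[2,50,98]).round(1),'slope',f[0].round(4))
    q=r[(r[:,1]<-70)&(r[:,1]>-101)&(abs(r[:,0])<100)&(abs(r[:,0])>25)]; print(n,'y-',len(q),np.percentile(q[:,1],[2,50,98]).round(1),np.polyfit(q[:,0],q[:,1],1)[0].round(4))
    q=B[(B[:,2]>25)&(B[:,2]<50)&(B[:,1]<-160)&(B[:,1]>-290)&(abs(B[:,0])<95)]; print('drawer y',np.percentile(q[:,1],[1,5]).round(1), len(q))
    q=B[(B[:,2]>155)&(B[:,2]<245)&(B[:,1]<-60)&(B[:,1]>-160)&(abs(B[:,0])<40)]; 
    for lo in range(155,245,15):
        k=q[(q[:,2]>=lo)&(q[:,2]<lo+15)]
        if len(k): print('clamp z',lo,len(k),k.min(0).round(),k.max(0).round())
    q=B[(B[:,2]>54)&(B[:,2]<60)&(abs(B[:,0])<60)&(abs(B[:,1])<40)]; print('floor z',np.median(q[:,2]))
E
```

```text
top x- 218 [-104.3 -100.3  -95.8] slope -0.0026
top x+ 242 [ 97.7 110.6 115.9] slope 0.0187
top y- 113 [-74.7 -72.4 -70.1] -0.0005
drawer y [-227.  -225.3] 481
clamp z 155 74 [ -14. -108.  155.] [ 26. -89. 170.]
clamp z 170 19 [  -7. -107.  171.] [ 19. -99. 185.]
clamp z 185 17 [  -8. -111.  187.] [  16. -102.  199.]
clamp z 200 12 [  -7. -113.  204.] [   9. -103.  215.]
clamp z 215 57 [  -8. -117.  216.] [  18. -104.  230.]
clamp z 230 15 [  -4. -116.  230.] [  17. -108.  234.]
floor z 57.55919359193565
scene x- 224 [-107.9 -101.6  -97.3] slope -0.002
scene x+ 258 [100.1 109.3 113.8] slope 0.0067
scene y- 109 [-75.  -72.5 -70.1] 0.0004
drawer y [-227.9 -226.2] 470
clamp z 155 71 [ -17. -108.  155.] [ 24. -91. 170.]
clamp z 170 22 [  -6. -111.  171.] [  18. -100.  185.]
clamp z 185 25 [  -7. -113.  186.] [  18. -102.  199.]
clamp z 200 19 [  -8. -114.  201.] [  16. -103.  215.]
clamp z 215 68 [  -9. -118.  216.] [  17. -104.  230.]
clamp z 230 6 [  -7. -115.  230.] [  12. -111.  231.]
floor z 57.07916653391931
```

Request:
{"name": "apply_moves", "arguments": {
  "series": [
    [[0, 0, -40], [0, 0, 0.115]],
    [[0, 0, -40], [0, 0, 0.115]],
    [[0, 0, -40], [0, 0, 0.115]],
    [[0, 0, -40], [0, 0, 0.115]],
    [[0, 0, 0], [0, 0, 0.114]]
  ],
  "claw": 1,
  "newtons": 12
}}

```text
t: 0.52
tool_pos: [0.177, 0.5728, 0.5749]
orientation: [-1.337, -2.842, -0.021]
force: [-0.4, 0.3, 2.1]
opening: 0.0927
gripper_force: 0.0
```

Request:
{"name": "apply_moves", "arguments": {
  "series": [
    [[-38.4, -2.6, 0], [0, 0, 0]],
    [[-38.4, -2.6, 0], [0, 0, 0]],
    [[-38.4, -2.6, 0], [0, 0, 0]],
    [[-38.4, -2.6, 0], [0, 0, 0]],
    [[-38.4, -2.6, 0], [0, 0, 0]],
    [[-38.4, -2.6, 0], [0, 0, 0]],
    [[-38.4, -2.6, 0], [0, 0, 0]],
    [[-38.4, -2.6, 0], [0, 0, 0]],
    [[-38.4, -2.6, 0], [0, 0, 0]],
    [[-38.4, -2.6, 0], [0, 0, 0]],
    [[-38.4, -2.6, 0], [0, 0, 0]],
    [[-38.4, -2.6, 0], [0, 0, 0]]
  ]
}}

```text
t: 1.52
tool_pos: [0.4497, 0.1981, 0.5645]
orientation: [-1.329, -2.846, 0.0]
force: [0.7, 0.3, 0.2]
opening: 0.0929
gripper_force: 0.0
```

Request:
{"name": "apply_moves", "arguments": {
  "series": [
    [[-30.7, -25.2, 0], [0, 0, 0]],
    [[-30.7, -25.2, 0], [0, 0, 0]],
    [[-30.7, -25.2, 0], [0, 0, 0]],
    [[-30.7, -25.2, 0], [0, 0, 0]],
    [[-30.7, -25.2, 0], [0, 0, 0]],
    [[-30.7, -25.2, 0], [0, 0, 0]],
    [[-30.7, -25.2, 0], [0, 0, 0]],
    [[-30.7, -25.2, 0], [0, 0, 0]],
    [[-30.7, -25.2, 0], [0, 0, 0]],
    [[-30.7, -25.2, 0], [0, 0, 0]],
    [[-30.7, -25.2, 0], [0, 0, 0]],
    [[-30.7, -25.2, 0], [0, 0, 0]]
  ]
}}

```text
t: 2.52
tool_pos: [0.4531, -0.2787, 0.5643]
orientation: [-1.329, -2.846, -0.0]
force: [1.1, 0.9, 0.6]
opening: 0.0929
gripper_force: 0.0
```

Request:
{"name": "apply_moves", "arguments": {
  "series": [
    [[-30.7, -25.2, 0], [0, 0, 0]],
    [[-30.7, -25.2, 0], [0, 0, 0]],
    [[-30.7, -25.2, 0], [0, 0, 0]],
    [[0, 0, 35], [0, 0, 0]],
    [[0, 0, 40], [0, 0, 0]],
    [[0, 0, 40], [0, 0, 0]],
    [[0, 0, 40], [0, 0, 0]],
    [[0, 0, 40], [0, 0, 0]],
    [[0, 0, 20], [0, 0, 0]],
    [[0, 0, 0], [0, 0, 0]],
    [[0, 0, 0], [0, 0, 0]]
  ]
}}

```text
t: 3.43
tool_pos: [0.4545, -0.3955, 0.3484]
orientation: [-1.328, -2.843, -0.002]
force: [-0.1, -1.0, 0.7]
opening: 0.0932
gripper_force: 0.0
```

Request:
{"name": "apply_moves", "arguments": {
  "series": [
    [[-1, 1, 30], [0, 0, 0]],
    [[0, 0, 30], [0, 0, 0]],
    [[0, 0, 30], [0, 0, 0]],
    [[0, 0, 25], [0, 0, 0]],
    [[0, 0, 15], [0, 0, 0]],
    [[0, 0, 7], [0, 0, 0]],
    [[0, 0, 0], [0, 0, 0]]
  ]
}}

```text
t: 4.02
tool_pos: [0.4566, -0.3963, 0.2133]
orientation: [1.329, 2.846, -0.0]
force: [0.4, -0.5, -0.9]
opening: 0.0928
gripper_force: 0.0
```

Request:
{"name": "apply_moves", "arguments": {
  "series": [
    [[0, 0, 0], [0, 0, 0]],
    [[0, 0, 0], [0, 0, 0]],
    [[0, 0, 0], [0, 0, 0]],
    [[0, 0, 0], [0, 0, 0]],
    [[0, 0, 0], [0, 0, 0]],
    [[0, 0, 0], [0, 0, 0]],
    [[0, 0, 0], [0, 0, 0]],
    [[0, 0, 0], [0, 0, 0]]
  ],
  "claw": 0,
  "newtons": 12
}}

```text
t: 4.68
tool_pos: [0.4563, -0.3964, 0.2135]
orientation: [1.329, 2.845, -0.001]
force: [-1.4, -0.2, 5.8]
opening: 0.0602
gripper_force: 12.0
```

Request:
{"name": "apply_moves", "arguments": {
  "series": [
    [[0, 0, -20], [0, 0, 0]],
    [[0, 0, -35], [0, 0, 0]],
    [[0, 0, -38], [0, 0, 0]],
    [[0, 0, -38], [0, 0, 0.1]],
    [[0, 0, -38], [0, 0, 0.1]],
    [[0, 0, -38], [0, 0, 0.1]],
    [[0, 0, -38], [0, 0, 0.1]],
    [[0, 0, -38], [0, 0, 0.1]],
    [[0, 0, -25], [0, 0, 0.104]]
  ]
}}

```text
t: 5.43
tool_pos: [0.4562, -0.3956, 0.5249]
orientation: [2.119, 2.315, 0.0]
force: [0.1, -0.1, 0.5]
opening: 0.0607
gripper_force: 12.0
```

Request:
{"name": "apply_moves", "arguments": {
  "series": [
    [[37.6, 10.2, 0], [0, 0, 0]],
    [[37.6, 10.2, 0], [0, 0, 0]],
    [[37.6, 10.2, 0], [0, 0, 0]],
    [[37.6, 10.2, 0], [0, 0, 0]],
    [[37.6, 10.2, 0], [0, 0, 0]],
    [[37.6, 10.2, 0], [0, 0, 0]],
    [[37.6, 10.2, 0], [0, 0, 0]],
    [[37.6, 10.2, 0], [0, 0, 0]],
    [[37.6, 10.2, 0], [0, 0, 0]],
    [[37.6, 10.2, 0], [0, 0, 0]],
    [[37.6, 10.2, 0], [0, 0, 0]],
    [[37.6, 10.2, 0], [0, 0, 0]]
  ]
}}

```text
t: 6.43
tool_pos: [0.536, 0.0668, 0.5202]
orientation: [-2.115, -2.322, 0.001]
force: [1.1, -1.9, -0.9]
opening: 0.0605
gripper_force: 12.0
```

```bash
python3 - <<'E'
from h import *
p,d,K,D,E=cam('scene'); cv2.imwrite('pics/scene1.png',p); s=robot.read_state(); print(s['tool_pos'],s['opening'],s['orientation'])
E
```

```text
[0.53628011 0.0726969  0.51986261] 0.060004425484089574 [-2.10767164 -2.32459682 -0.00423733]
```

View pics/scene1.png

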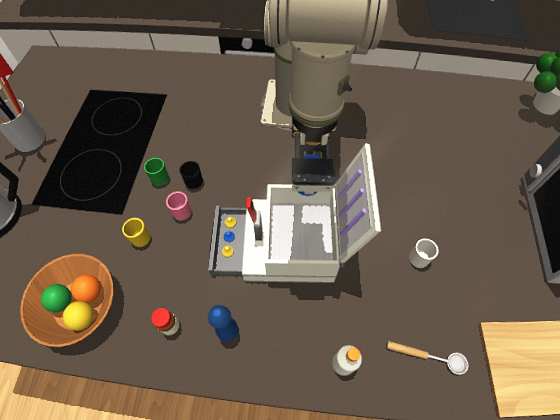

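The gripper holds the blue cup above the chamber at about (313,185), with the lid and clamp untouched.

Request:
{"name": "apply_moves", "arguments": {
  "series": [
    [[0, 0, 0], [0, 0, 0]],
    [[0, 0, 35], [0, 0, 0]],
    [[0, 0, 38], [0, 0, 0]],
    [[0, 0, 38], [0, 0, 0]],
    [[0, 0, 38], [0, 0, 0]],
    [[0, 0, 35], [0, 0, 0]],
    [[0, 0, 25], [0, 0, 0]],
    [[0, 0, 15], [0, 0, 0]],
    [[0, 0, 8], [0, 0, 0]],
    [[0, 0, 4], [0, 0, 0]],
    [[0, 0, 2], [0, 0, 0]],
    [[0, 0, 0], [0, 0, 0]]
  ]
}}

```text
t: 7.48
tool_pos: [0.5366, 0.0643, 0.2836]
orientation: [2.116, 2.321, 0.001]
force: [0.5, -0.8, -1.6]
opening: 0.0603
gripper_force: 12.0
```

Request:
{"name": "apply_moves", "arguments": {
  "series": [
    [[0, 0, 2], [0, 0, 0]],
    [[0, 0, 2], [0, 0, 0]],
    [[0, 0, 2], [0, 0, 0]],
    [[0, 0, 1.5], [0, 0, 0]],
    [[0, 0, 1], [0, 0, 0]],
    [[0, 0, 1], [0, 0, 0]],
    [[0, 0, 0], [0, 0, 0]]
  ]
}}

```text
t: 8.07
tool_pos: [0.5361, 0.0647, 0.273]
orientation: [-2.116, -2.322, 0.0]
force: [-0.1, -0.8, -0.7]
opening: 0.0606
gripper_force: 12.0
```

Request:
{"name": "apply_moves", "arguments": {
  "series": [
    [[0, 0, 1], [0, 0, 0]],
    [[0, 0, 1], [0, 0, 0]],
    [[0, 0, 0.5], [0, 0, 0]],
    [[0, 0, 0], [0, 0, 0]],
    [[0, 0, 0], [0, 0, 0]]
  ]
}}

```text
t: 8.48
tool_pos: [0.5362, 0.0646, 0.2707]
orientation: [-2.116, -2.322, 0.0]
force: [0.6, 0.1, -0.4]
opening: 0.0602
gripper_force: 12.0
```

Request:
{"name": "apply_moves", "arguments": {
  "series": [
    [[0, 0, 0.5], [0, 0, 0]],
    [[0, 0, 0.5], [0, 0, 0]],
    [[0, 0, 0.5], [0, 0, 0]],
    [[0, 0, 0.5], [0, 0, 0]],
    [[0, 0, 0], [0, 0, 0]],
    [[0, 0, 0], [0, 0, 0]]
  ]
}}

```text
t: 8.98
tool_pos: [0.5363, 0.0647, 0.2696]
orientation: [2.116, 2.322, 0.0]
force: [-3.5, 0.3, 6.6]
opening: 0.0602
gripper_force: 12.0
```

Request:
{"name": "apply_moves", "arguments": {
  "series": [
    [[0, 0, 0], [0, 0, 0]],
    [[0, 0, 0], [0, 0, 0]],
    [[0, 0, 0], [0, 0, 0]],
    [[0, 0, 0], [0, 0, 0]],
    [[0, 0, 0], [0, 0, 0]],
    [[0, 0, 0], [0, 0, 0]]
  ],
  "claw": 1
}}

```text
t: 9.48
tool_pos: [0.5362, 0.0647, 0.2686]
orientation: [-2.116, -2.322, 0.0]
force: [-0.0, -0.2, -0.1]
opening: 0.0918
gripper_force: 0.0
```

Request:
{"name": "apply_moves", "arguments": {
  "series": [
    [[0, 0, -10], [0, 0, 0]],
    [[0, 0, -25], [0, 0, 0]],
    [[0, 0, -38], [0, 0, 0]],
    [[0, 0, -38], [0, 0, 0]],
    [[0, 0, -38], [0, 0, 0]],
    [[0, 0, -38], [0, 0, 0]],
    [[0, 0, -38], [0, 0, 0]],
    [[0, 0, -25], [0, 0, 0]],
    [[0, 0, 0], [0, 0, 0]]
  ]
}}

```text
t: 10.23
tool_pos: [0.5362, 0.0647, 0.5274]
orientation: [2.11, 2.316, 0.013]
force: [0.5, -0.4, 0.4]
opening: 0.0926
gripper_force: 0.0
```

Request:
{"name": "apply_moves", "arguments": {
  "series": [
    [[-37, 4.5, 0], [0, 0, 0]],
    [[-37, 4.5, 0], [0, 0, 0]],
    [[-37, 4.5, 0], [0, 0, 0]],
    [[-37, 4.5, 0], [0, 0, 0]],
    [[-37, 4.5, 0], [0, 0, 0]],
    [[-37, 4.5, 0], [0, 0, 0]],
    [[-37, 4.5, 0], [0, 0, 0]],
    [[-37, 4.5, 0], [0, 0, 0]],
    [[-37, 4.5, 0], [0, 0, 0]],
    [[-37, 4.5, 0], [0, 0, 0]]
  ],
  "claw": 0
}}

```text
t: 11.07
tool_pos: [0.6152, -0.3014, 0.5188]
orientation: [-2.116, -2.322, -0.0]
force: [1.5, 0.5, 0.6]
opening: 0.0309
gripper_force: 0.0
```

Request:
{"name": "apply_moves", "arguments": {
  "series": [
    [[0, 0, 0], [0, 0.12, 0]],
    [[0, 0, 0], [0, 0.12, 0]],
    [[0, 0, 0], [0, 0.12, 0]],
    [[0, 0, 0], [0, 0.12, 0]],
    [[0, 0, 0], [0, 0.12, 0]],
    [[0, 0, 0], [0, 0, 0]],
    [[0, 0, 0], [0, 0, 0]]
  ]
}}

```text
t: 11.65
tool_pos: [0.6153, -0.3006, 0.5172]
orientation: [-1.783, -1.954, -0.548]
force: [0.0, -0.7, -0.1]
opening: 0.0005
gripper_force: 0.0
```

```bash
cat >> h.py <<'E'
Bo=np.array([.535,.065,0]); BR=R.from_euler('z',5.4,degrees=True)
def bstate():
    s=robot.read_state(); Rt=R.from_rotvec(s['orientation']); p=s['tool_pos']; tip=p+Rt.apply([0,0,.186])
    b=lambda x:(BR.inv().apply(x-Bo)*1000).round(1)
    print('t',round(s['t'],2),'tcp',b(p),'tip',b(tip),'toolz',BR.inv().apply(Rt.apply([0,0,1])).round(3),'tooly',BR.inv().apply(Rt.apply([0,1,0])).round(3),'F',BR.inv().apply(s['force']).round(1),'q',s['q'].round(2))
E
python3 - <<'E'
from h import *
bstate()
for n in ('top','scene'):
    p,d,K,D,E=cam(n); np.savez(n+'2.npz',p=p,d=d)
    cv2.imwrite(f'pics/{n}2.png',p)
E
```

```text
t 11.65 tcp [  45.6 -371.6  517.2] tip [  45.6 -266.8  363.5] toolz [-0.     0.563 -0.826] tooly [ 1.    -0.003 -0.002] F [-0.1 -0.7 -0.1] q [-0.65  0.54  0.85  0.51  2.12 -0.55]
```

View pics/scene2.png

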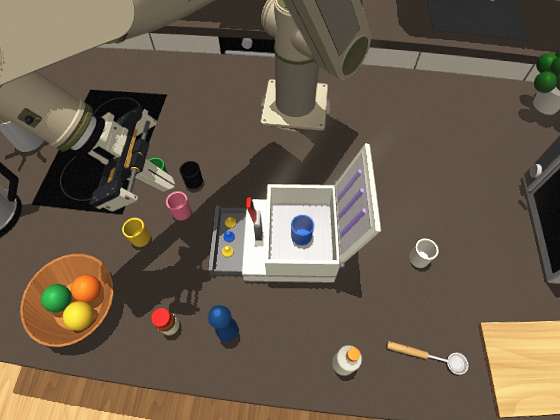

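The blue cup stands upright in the chamber at (302,230). The closed gripper is tilted in front of the drawer.

Request:
{"name": "apply_moves", "arguments": {
  "series": [
    [[-21.2, 0, 31], [0, 0, 0]],
    [[-21.2, 0, 31], [0, 0, 0]],
    [[-21.2, 0, 31], [0, 0, 0]],
    [[-21.2, 0, 31], [0, 0, 0]],
    [[-21.2, 0, 31], [0, 0, 0]],
    [[-21.2, 0, 31], [0, 0, 0]],
    [[-21.2, 0, 31], [0, 0, 0]],
    [[-14.1, 0, 20.6], [0, 0, 0]],
    [[-8.5, 0, 12.4], [0, 0, 0]],
    [[0, 0, 0], [0, 0, 0]],
    [[0, 0, 0], [0, 0, 0]]
  ]
}}

```text
t: 12.67
tool_pos: [0.6157, -0.2992, 0.2168]
orientation: [-1.78, -1.957, -0.55]
force: [-0.3, -0.1, 1.5]
opening: 0.0006
gripper_force: 0.0
```

```bash
python3 -c "
from h import *
bstate()"
```

```text
t 12.67 tcp [  46.1 -370.2  216.8] tip [  46.1 -265.4   63.2] toolz [ 0.     0.564 -0.826] tooly [ 1. -0.  0.] F [-0.3 -0.1  1.5] q [-0.64  0.69  1.19  0.43  1.68 -0.78]
```

Request:
{"name": "apply_moves", "arguments": {
  "series": [
    [[-11.5, 0, 17], [0, 0, 0]],
    [[-8.5, 0, 12.4], [0, 0, 0]],
    [[-3.1, 0, 4.5], [0, 0, 0]],
    [[12.4, 0, 8.5], [0, 0, 0]],
    [[12.4, 0, 8.5], [0, 0, 0]],
    [[12.4, 0, 8.5], [0, 0, 0]],
    [[12.4, 0, 8.5], [0, 0, 0]],
    [[12.4, 0, 8.5], [0, 0, 0]],
    [[12.4, 0, 8.5], [0, 0, 0]],
    [[8.3, 0, 5.6], [0, 0, 0]],
    [[0, 0, 0], [0, 0, 0]]
  ]
}}

```text
t: 13.58
tool_pos: [0.6063, -0.1981, 0.1757]
orientation: [-1.779, -1.956, -0.551]
force: [0.1, -0.1, -0.7]
opening: 0.0006
gripper_force: 0.0
```

```bash
python3 -c "
from h import *
bstate()"
```

```text
t 13.58 tcp [  46.2 -268.6  175.7] tip [  46.3 -163.6   22.2] toolz [ 0.     0.565 -0.825] tooly [1.    0.    0.001] F [ 0.1 -0.1 -0.7] q [-0.53  0.6   1.4   0.47  1.53 -0.75]
```

Continue slowly until the stop.

Request:
{"name": "apply_moves", "arguments": {
  "series": [
    [[2.5, 0, 1.7], [0, 0, 0]],
    [[1.7, 0, 1.1], [0, 0, 0]],
    [[1.7, 0, 1.1], [0, 0, 0]],
    [[0.8, 0, 0.6], [0, 0, 0]],
    [[0.8, 0, 0.6], [0, 0, 0]],
    [[0, 0, 0], [0, 0, 0]],
    [[0, 0, 0], [0, 0, 0]]
  ]
}}

```text
t: 14.17
tool_pos: [0.6055, -0.1923, 0.1756]
orientation: [-1.784, -1.956, -0.551]
force: [-0.1, -6.6, 3.3]
opening: 0.0005
gripper_force: 3.4
```

```bash
python3 -c "
from h import *
bstate()"
```

```text
t 14.17 tcp [  46.  -262.8  175.6] tip [  46.4 -158.2   21.8] toolz [ 0.003  0.563 -0.827] tooly [ 1.    -0.003  0.001] F [-0.7 -6.5  3.3] q [-0.53  0.6   1.41  0.48  1.52 -0.74]
```

Request:
{"name": "apply_moves", "arguments": {
  "series": [
    [[0.8, 0, 0.6], [0, 0, 0]],
    [[0.8, 0, 0.6], [0, 0, 0]],
    [[0, 0, 0], [0, 0, 0]],
    [[0, 0, 0], [0, 0, 0]]
  ]
}}

```text
t: 14.5
tool_pos: [0.6054, -0.1916, 0.1759]
orientation: [-1.786, -1.958, -0.55]
force: [-2.1, -12.8, 3.3]
opening: 0.0006
gripper_force: 6.5
```

```bash
python3 -c "
from h import *
bstate()"
```

```text
t 14.5 tcp [  45.9 -262.1  175.9] tip [  46.5 -157.9   21.9] toolz [ 0.003  0.56  -0.828] tooly [ 1.    -0.003  0.002] F [ -3.3 -12.6   3.3] q [-0.53  0.59  1.42  0.48  1.51 -0.74]
```

Request:
{"name": "apply_moves", "arguments": {
  "series": [
    [[-12, 0, -8.2], [0, 0, 0]],
    [[-18, 0, -12.3], [0, 0, 0]],
    [[-20, 0, -13.7], [0, 0, 0]],
    [[23.1, 0, -33.8], [0, 0, 0]],
    [[23.1, 0, -33.8], [0, 0, 0]],
    [[23.1, 0, -33.8], [0, 0, 0]],
    [[23.1, 0, -33.8], [0, 0, 0]],
    [[23.1, 0, -33.8], [0, 0, 0]],
    [[23.1, 0, -33.8], [0, 0, 0]],
    [[23.1, 0, -33.8], [0, 0, 0]],
    [[23.1, 0, -33.8], [0, 0, 0]],
    [[23.1, 0, -33.8], [0, 0, 0]]
  ]
}}

```text
t: 15.5
tool_pos: [0.6102, -0.2492, 0.5452]
orientation: [-1.781, -1.955, -0.551]
force: [0.2, -1.1, -0.0]
opening: 0.0007
gripper_force: 0.0
```

Request:
{"name": "apply_moves", "arguments": {
  "series": [
    [[0, 0, 0], [0, -0.12, 0]],
    [[0, 0, 0], [0, -0.12, 0]],
    [[0, 0, 0], [0, -0.12, 0]],
    [[0, 0, 0], [0, -0.12, 0]],
    [[0, 0, 0], [0, -0.12, 0]],
    [[0, 0, 0], [0, 0, 0]],
    [[0, 0, 0], [0, 0, 0]]
  ]
}}

```text
t: 16.08
tool_pos: [0.6106, -0.2481, 0.5436]
orientation: [-2.113, -2.322, -0.004]
force: [0.5, 0.0, 0.6]
opening: 0.0004
gripper_force: 0.0
```

```bash
python3 - <<'E'
from h import *
bstate()
p,d,K,D,E=cam('top')
v,u=np.mgrid[0:420,0:560]; P=pts(np.c_[u.ravel(),v.ravel()],d,K,D,E); B=BR.inv().apply(P-Bo)*1000
q=B[(B[:,2]>25)&(B[:,2]<62)&(B[:,1]<-120)&(B[:,1]>-290)&(abs(B[:,0])<95)]; print('front y',np.percentile(q[:,1],[1,5]),len(q))
E
```

```text
t 16.08 tcp [  45.8 -318.9  543.6] tip [  45.9 -318.2  357.6] toolz [ 0.     0.003 -1.   ] tooly [ 1. -0.  0.] F [0.5 0.  0.6] q [-0.46  0.29  1.06  0.    1.8  -0.56]
front y [-150.02552139 -148.33769379] 632
```

Request:
{"name": "apply_moves", "arguments": {
  "series": [
    [[39.9, -3.5, 0], [0, 0, 0]],
    [[39.9, -3.5, 0], [0, 0, 0]],
    [[39.9, -3.5, 0], [0, 0, 0]],
    [[39.9, -3.5, 0], [0, 0, 0]],
    [[39.9, -3.5, 0], [0, 0, 0]],
    [[39.9, -3.5, 0], [0, 0, 0]],
    [[39.9, -3.5, 0], [0, 0, 0]],
    [[39.9, -3.5, 0], [0, 0, 0]],
    [[39.9, -3.5, 0], [0, 0, 0]],
    [[39.9, -3.5, 0], [0, 0, 0]],
    [[39.9, -3.5, 0], [0, 0, 0]],
    [[39.9, -3.5, 0], [0, 0, 0]]
  ]
}}

```text
t: 17.13
tool_pos: [0.524, 0.2251, 0.5428]
orientation: [-2.114, -2.317, 0.001]
force: [0.5, -0.3, -0.2]
opening: 0.0002
gripper_force: 0.0
```

Request:
{"name": "apply_moves", "arguments": {
  "series": [
    [[40, -3.5, 0], [0, 0, 0]],
    [[0, 0, 0], [0, 0, 0]],
    [[0, 0, 30], [0, 0, 0]],
    [[0, 0, 35], [0, 0, 0]],
    [[0, 0, 15], [0, 0, 0]],
    [[0, 0, 0], [0, 0, 0]],
    [[0, 0, 0], [0, 0, 0]]
  ]
}}

```text
t: 17.72
tool_pos: [0.5174, 0.2625, 0.4621]
orientation: [-2.115, -2.318, 0.005]
force: [-0.1, -0.5, 0.3]
opening: 0.0005
gripper_force: 0.0
```

```bash
python3 -c "
from h import *
bstate()
th=np.radians([107,95,80,65,50,40,30,20,10,5,0])
for t,r in zip(th,[150]*4+[145,140,135,130,125,122,120]):
    o=8+9*max(0,np.sin(t)); print(np.degrees(t).round(),(90-r*np.cos(t)+o*np.sin(t)).round(),(139+r*np.sin(t)+o*np.cos(t)).round())
"
```

```text
t 17.72 tcp [  1.1 198.3 462.1] tip [2.000e-01 1.985e+02 2.761e+02] toolz [-0.005  0.001 -1.   ] tooly [ 1.    -0.003 -0.005] F [-0.2 -0.5  0.3] q [0.38 0.06 1.46 0.   1.63 0.29]
107.0 150.0 278.0
95.0 120.0 287.0
80.0 81.0 290.0
65.0 41.0 282.0
50.0 8.0 260.0
40.0 -8.0 240.0
30.0 -21.0 217.0
20.0 -28.0 194.0
10.0 -31.0 170.0
5.0 -31.0 158.0
0.0 -30.0 147.0
```

Request:
{"name": "apply_moves", "arguments": {
  "series": [
    [[-17, 0, -1], [0, 0, 0]],
    [[-17, 0, -1], [0, 0, 0]],
    [[-16, 0, -2], [0, 0, 0]],
    [[-15, 0, -4], [0, 0, 0]],
    [[-15, 0, -5], [0, 0, 0]],
    [[-19.5, 0, -2], [0, 0, 0]],
    [[-19.5, 0, -1], [0, 0, 0]],
    [[-20, 0, 3], [0, 0, 0]],
    [[-20, 0, 5], [0, 0, 0]],
    [[0, 0, 0], [0, 0, 0]]
  ]
}}

```text
t: 18.55
tool_pos: [0.5326, 0.1019, 0.4731]
orientation: [2.119, 2.318, 0.002]
force: [0.3, -0.7, 0.6]
opening: 0.0006
gripper_force: 0.0
```

```bash
python3 - <<'E'
from h import *
bstate()
p,d,K,D,E=cam('scene'); cv2.imwrite('pics/scene3.png',p)
E
```

```text
t 18.55 tcp [  1.1  37.  473.1] tip [  1.4  37.1 287.1] toolz [ 0.002  0.    -1.   ] tooly [ 1.    -0.005  0.002] F [ 0.2 -0.7  0.6] q [ 0.09 -0.05  1.55  0.    1.64  0.  ]
```

View pics/scene3.png

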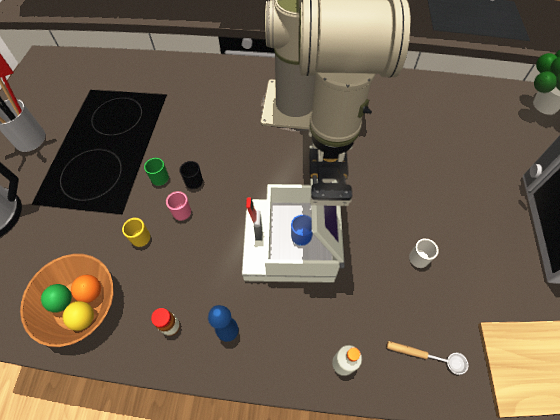

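The lid is following the finger at about 65° (edge at (330,235)). The drawer is shut, and the cup and clamp are undisturbed.

Request:
{"name": "apply_moves", "arguments": {
  "series": [
    [[-17, 0, 9], [0, 0, 0]],
    [[-16, 0, 13], [0, 0, 0]],
    [[-9, 0, 10], [0, 0, 0]],
    [[-7, 0, 10], [0, 0, 0]],
    [[-7, 0, 11], [0, 0, 0]],
    [[-6, 0, 12], [0, 0, 0]],
    [[-4, 0, 11], [0, 0, 0]],
    [[-3, 0, 12], [0, 0, 0]],
    [[-2, 0, 12], [0, 0, 0]],
    [[-1, 0, 12], [0, 0, 0]],
    [[0, 0, 10], [0, 0, 0]],
    [[0, 0, 0], [0, 0, 0]]
  ]
}}

```text
t: 19.6
tool_pos: [0.5378, 0.0334, 0.3459]
orientation: [-2.113, -2.32, 0.004]
force: [-0.9, 0.3, 0.2]
opening: 0.0006
gripper_force: 0.0
```

Request:
{"name": "apply_moves", "arguments": {
  "series": [
    [[0, 0, 4], [0, 0, 0]],
    [[0, 0, 4], [0, 0, 0]],
    [[0, 0, 2], [0, 0, 0]],
    [[0, 0, 0], [0, 0, 0]]
  ]
}}

```text
t: 19.93
tool_pos: [0.5386, 0.0333, 0.339]
orientation: [2.116, 2.322, 0.0]
force: [-0.7, -0.2, 0.6]
opening: 0.0007
gripper_force: 0.0
```

```bash
python3 - <<'E'
from h import *
bstate()
E
```

```text
t 19.93 tcp [  0.6 -31.9 339. ] tip [  0.7 -31.9 153. ] toolz [ 0.  0. -1.] tooly [ 1.    -0.001  0.   ] F [-0.7 -0.1  0.6] q [-0.03  0.01  1.74  0.    1.4  -0.13]
```

Request:
{"name": "apply_moves", "arguments": {
  "series": [
    [[0, 0, 2], [0, 0, 0]],
    [[0, 0, 2], [0, 0, 0]],
    [[0, 0, 1], [0, 0, 0]],
    [[0, 0, 1], [0, 0, 0]],
    [[0, 0, 0], [0, 0, 0]],
    [[0, 0, 0], [0, 0, 0]]
  ]
}}

```text
t: 20.43
tool_pos: [0.5387, 0.0332, 0.3334]
orientation: [2.116, 2.322, 0.0]
force: [0.7, -1.3, 1.7]
opening: 0.0003
gripper_force: 0.8
```

```bash
python3 - <<'E'
from h import *
bstate()
E
```

```text
t 20.43 tcp [  0.7 -32.  333.4] tip [  0.8 -32.  147.4] toolz [ 0. -0. -1.] tooly [ 1.    -0.001  0.   ] F [ 0.6 -1.4  1.7] q [-0.03  0.01  1.74  0.    1.39 -0.13]
```

Request:
{"name": "apply_moves", "arguments": {
  "series": [
    [[0, 0, 1], [0, 0, 0]],
    [[0, 0, 1], [0, 0, 0]],
    [[0, 0, 1], [0, 0, 0]],
    [[0, 0, 0], [0, 0, 0]],
    [[0, 0, 0], [0, 0, 0]]
  ]
}}

```text
t: 20.85
tool_pos: [0.5387, 0.0332, 0.3332]
orientation: [2.115, 2.322, 0.001]
force: [-11.1, -0.7, 21.4]
opening: 0.0004
gripper_force: 10.9
```

```bash
python3 - <<'E'
from h import *
bstate()
E
```

```text
t 20.85 tcp [  0.7 -32.  333.2] tip [  0.9 -32.1 147.2] toolz [ 0.001 -0.    -1.   ] tooly [ 1.    -0.001  0.001] F [-11.2   0.3  21.4] q [-0.03  0.01  1.74 -0.    1.38 -0.13]
```

Request:
{"name": "apply_moves", "arguments": {
  "series": [
    [[0, 0, -15], [0, 0, 0]],
    [[0, 0, -41], [0, 0, 0]],
    [[0, 0, -40], [0, 0, 0]],
    [[0, 0, -40], [0, 0, 0]],
    [[-36, 0, 0], [0, 0, 0]],
    [[-36, 0, 0], [0, 0, 0]],
    [[-36, 0, 0], [0, 0, 0]],
    [[-35, 0, 0], [0, 0, 0]],
    [[0, 0, 35], [0, 0, 0]],
    [[0, 0, 30], [0, 0, 0]],
    [[0, 0, 0], [0, 0, 0]],
    [[0, 0, 0], [0, 0, 0]]
  ]
}}

```text
t: 21.85
tool_pos: [0.5512, -0.109, 0.3992]
orientation: [-2.113, -2.319, 0.003]
force: [0.4, 0.4, 0.1]
opening: 0.0003
gripper_force: 0.0
```

```bash
python3 - <<'E'
from h import *
bstate()
p,d,K,D,E=cam('scene'); cv2.imwrite('pics/scene4.png',p)
E
```

```text
t 21.85 tcp [-3.000e-01 -1.748e+02  3.992e+02] tip [  -1.2 -174.4  213.2] toolz [-0.005  0.002 -1.   ] tooly [ 1.    -0.001 -0.005] F [0.5 0.3 0.1] q [-0.29  0.03  1.6   0.    1.51 -0.38]
```

View pics/scene4.png

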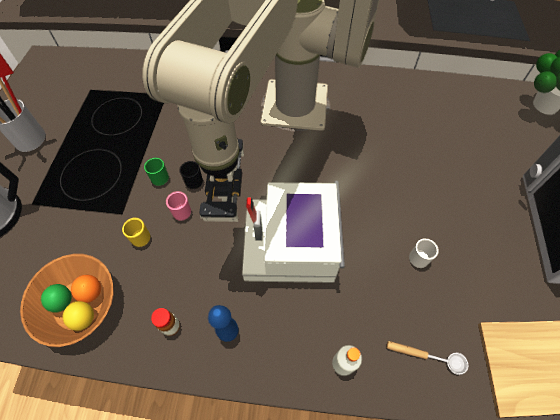

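The lid lies flat on the rim at (303,225). The clamp is still upright at (252,210) and the gripper is on its outer side.

Request:
{"name": "apply_moves", "arguments": {
  "series": [
    [[19, 0, 0], [0, 0, 0]],
    [[19, 0, 0], [0, 0, 0]],
    [[12, 0, -2], [0, 0, 0]],
    [[12, 0, -2], [0, 0, 0]],
    [[12, 0, 2], [0, 0, 0]],
    [[12, 0, 3], [0, 0, 0]],
    [[8.5, 0, 4], [0, 0, 0]],
    [[8.5, 0, 5], [0, 0, 0]],
    [[6.5, 0, 7], [0, 0, 0]],
    [[6.5, 0, 8], [0, 0, 0]],
    [[4.5, 0, 8], [0, 0, 0]],
    [[4.5, 0, 9], [0, 0, 0]]
  ]
}}

```text
t: 22.9
tool_pos: [0.5402, 0.0156, 0.3581]
orientation: [-2.116, -2.322, 0.001]
force: [-0.3, -1.3, 1.0]
opening: 0.0004
gripper_force: 0.4
```

Request:
{"name": "apply_moves", "arguments": {
  "series": [
    [[1, 0, 4], [0, 0, 0]],
    [[1, 0, 3], [0, 0, 0]],
    [[0, 0, 2], [0, 0, 0]],
    [[0, 0, 2], [0, 0, 0]],
    [[0, 0, 1], [0, 0, 0]],
    [[0, 0, 0], [0, 0, 0]]
  ]
}}

```text
t: 23.4
tool_pos: [0.5402, 0.017, 0.3472]
orientation: [2.116, 2.322, 0.0]
force: [-0.7, 0.4, 0.1]
opening: 0.0007
gripper_force: 0.0
```

```bash
python3 - <<'E'
from h import *
bstate()
E
```

```text
t 23.4 tcp [  0.6 -48.3 347.2] tip [  0.7 -48.3 161.2] toolz [ 0. -0. -1.] tooly [ 1.    -0.002  0.   ] F [-0.7  0.5  0.1] q [-0.06  0.    1.73 -0.    1.41 -0.16]
```

Request:
{"name": "apply_moves", "arguments": {
  "series": [
    [[0, 0, 1], [0, 0, 0]],
    [[0, 0, 1], [0, 0, 0]],
    [[0, 0, 1], [0, 0, 0]],
    [[0, 0, 0.7], [0, 0, 0]],
    [[0, 0, 0], [0, 0, 0]],
    [[0, 0, 0], [0, 0, 0]]
  ]
}}

```text
t: 23.9
tool_pos: [0.5403, 0.0171, 0.346]
orientation: [2.115, 2.321, 0.001]
force: [-7.4, 0.2, 15.0]
opening: 0.0007
gripper_force: 7.5
```

```bash
python3 - <<'E'
from h import *
bstate()
E
```

```text
t 23.9 tcp [  0.8 -48.2 346. ] tip [  1.1 -48.3 160. ] toolz [ 0.002 -0.    -1.   ] tooly [ 1.    -0.001  0.002] F [-7.4  0.9 15. ] q [-0.06  0.    1.73 -0.    1.41 -0.16]
```

Tip stopped at z 160 with 15 N, so the clamp is fully down. Retreat and check.

Request:
{"name": "apply_moves", "arguments": {
  "series": [
    [[0, 0, -10], [0, 0, 0]],
    [[0, 0, -35], [0, 0, 0]],
    [[0, 0, -40], [0, 0, 0]],
    [[0, 0, -40], [0, 0, 0]],
    [[0, 0, -40], [0, 0, 0]],
    [[0, 0, -40], [0, 0, 0]],
    [[0, 0, 0], [0, 0, 0]],
    [[0, 0, 0], [0, 0, 0]]
  ]
}}

```text
t: 24.57
tool_pos: [0.5402, 0.0172, 0.5524]
orientation: [2.112, 2.318, 0.007]
force: [0.2, 0.4, -1.1]
opening: 0.0
gripper_force: 0.0
```

```bash
python3 - <<'E'
from h import *
bstate()
p,d,K,D,E=cam('scene'); cv2.imwrite('pics/scene5.png',p)
v,u=np.mgrid[0:420,0:560]; P=pts(np.c_[u.ravel(),v.ravel()],d,K,D,E); B=BR.inv().apply(P-Bo)*1000
q=B[(abs(B[:,0])<95)&(B[:,1]>-80)&(B[:,1]<-40)&(abs(B[:,0])>40)&(B[:,2]<200)];print('lid z front',np.median(q[:,2]))
q=B[(abs(B[:,0])<9)&(B[:,1]>-100)&(B[:,1]<-40)&(B[:,2]<240)];print('clamp z',np.median(q[:,2]),np.percentile(q[:,2],98))
q=B[(abs(B[:,0])<95)&(B[:,1]>-260)&(B[:,1]<-130)&(B[:,2]>20)&(B[:,2]<65)];print('front y',np.percentile(q[:,1],1))
E
```

```text
t 24.57 tcp [  0.7 -48.1 552.4] tip [  2.  -48.3 366.4] toolz [ 0.007 -0.001 -1.   ] tooly [ 1.    -0.001  0.007] F [ 0.2  0.4 -1.1] q [-0.06 -0.05  1.4  -0.    1.78 -0.16]
lid z front 146.98470125214996
clamp z 159.83464482512807 162.22520195203086
front y -149.72897223590883
```

View pics/scene5.png

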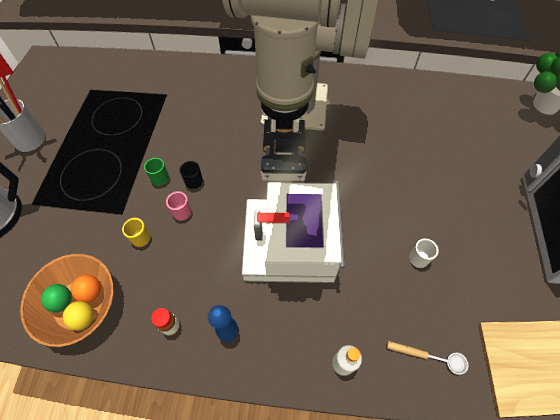

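The clamp lies flat on the shut lid at (273,217) and the drawer is flush. The other cups stand where they were.

```bash
python3 -c "
from plant import robot
print(robot.close_job())"
```

```text
the job is handed in; nothing more can be done
None
```

The blue cup stands upright in the sanitising box, and the drawer, lid and clamp were closed in that order; the job was handed in at about 25 s, with the yellow and white cups left where they stood.

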